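# Put the pill box away in the lidded bedside dish

### The job

Put the square pill box away in the covered dish: first lift off the dish's loose knobbed lid and set it down flat, knob up, about the middle of the square cork mat, then lay the pill box flat on the bottom of the dish and leave the dish open. Set both down gently rather than dropping them, and leave the dish, the mug, the bell and the denture brush standing or lying where they are.

Things in the scene. Friction and masses are not known exactly. Their poses are not given: they have to be found in the camera images.
- lid: Loose round white ceramic lid, 0.3 kg. Origin: centre of its underside, z up. From the origin up: locating disc 148 mm across, 0-6 mm (drops inside the dish rim, 5 mm play); plate 176 mm across, 6-14 mm; round knob 14-54 mm: neck 26 mm across, grip 36 mm across at 29-48 mm, its centre 38 mm above the origin. Seated, its origin is 52 mm above the dish's.
- dish: Round open white ceramic dish, loose on the table, about 0.9 kg, 170 mm outside diameter, 58 mm high, walls 6 mm, inside 158 mm across at the rim and about 148 mm at the bottom, inner floor 6 mm above its origin. Origin: centre of its underside. z up. It starts covered by the lid.
- mat: Square cork mat, 180 x 180 mm, 4 mm thick, fixed to the table; origin at the centre of its underside, x and y along its sides.
- pill_box: Square blue plastic pill box, 60 x 60 mm, 28 mm high, about 0.08 kg, with four flaps on top that do not open. Origin: centre of its underside; x and y along its sides, z up.
- mug: Bystander: yellow ceramic mug, 82 mm across, 92 mm high, handle at its +y side; origin at the centre of its underside.
- bell: Bystander: chrome table bell on a dark base, 84 mm across, 59 mm high; origin at the centre of its underside.
- brush: Bystander: grey plastic denture brush lying down, 173 mm long along its x, about 20 mm wide, 24 mm high at the bristles; origin near its middle, at table height.
- light_holder: Bystander, fixed: spring clip holder gripping a white reading light, base 90 x 80 mm, gooseneck and lamp head up to 191 mm high, the head reaching 95 mm to its -x; origin at the centre of its underside.
Things that resemble listed ones, but are neither listed nor needed, are in the scene too. What is shaped like the lid but blue, green or pink is not meant.

How it is judged (in metres and radians):
On the way, in this order (a step that is already met when the one before it is completed fails the run):
1. the lid is held clear above the dish or beside it, lifted at least 25 mm above its seat and not tipped by more than 0.35 rad (z of lid in the frame of dish above 0.077 m and angle between lid's own z axis and vertical below 0.35 rad and contact force between the fingers and lid above 0.5 N), for 0.1 s.
2. the lid rests flat, knob up, on the mat, its centre within 45 mm of the mat's, let go and at rest (horizontal distance between lid and mat below 0.045 m and height (world z) of lid below 0.012 m and angle between lid's own z axis and vertical below 0.12 rad and contact force between lid and mat above 0.2 N and contact force between the fingers and lid below 0.1 N and linear speed of lid below 0.03 m/s and angular speed of lid below 0.3 rad/s), for 0.2 s.
At the end, for the whole second after the job is handed in: Lid flat (0.12 rad) and knob up on the mat, centres within 45 mm; pill box flat (0.12 rad), right way up, on the floor of the open dish; both released and at rest; dish upright, within 40 mm of its start; mug, bell and brush within 30 mm of theirs (all of step 2 and horizontal distance between pill_box and dish below 0.05 m and z of pill_box in the frame of dish between 0 and 0.012 m and angle between pill_box's own z axis and vertical below 0.12 rad and linear speed of pill_box below 0.03 m/s and angular speed of pill_box below 0.3 rad/s and contact force between the fingers and pill_box below 0.1 N and angle between dish's own z axis and vertical below 0.05 rad and distance of dish from where it was at the start of the episode below 0.04 m and distance of each of mug, bell, brush from where it was at the start of the episode below 0.03 m); the robot touches nothing.
It fails at once if the lid is dropped: away from the dish, it is touched by nothing while more than 25 mm above the mat's top (contact force between lid and anything else below 0.02 N and height (world z) of lid above 0.029 m and horizontal distance between lid and dish above 0.05 m).
It fails at once if the pill box is dropped: it is touched by nothing while more than 25 mm above the floor of the dish (contact force between pill_box and anything else below 0.02 N and height (world z) of pill_box above 0.031 m).
It fails at once if the dish is pushed more than 40 mm or lifted or tipped (distance of dish from where it was at the start of the episode above 0.04 m or angle between dish's own z axis and vertical above 0.25 rad).
It fails at once if the mug, the bell or the brush is moved by more than 30 mm (distance of any of mug, bell, brush from where it was at the start of the episode above 0.03 m).
It also fails if it takes over 59 s, if anything falls off the work surface, if the arm or the gripper's body presses on something with over 40 N, if the wrist force passes 120 N, or if a joint passes its speed limit or range.

### The arm

A 6-joint arm with a two-finger parallel gripper is mounted at the origin on the work surface. World frame = base frame: x ahead of the robot, y to its left, z up, the work surface at z = 0. Lengths are in m, angles in degrees, forces in N, time in s.
With the tool pointing down it reaches from about 0.325 to 0.85 m from the base axis. Payload 15.5 kg.
Tool frame: the origin (TCP) lies at the very end of the fingers, on their centre line; the grasp point (between the pads) lies manip.grip_point_offset behind it (manip.grip_point_offset is the distance from the TCP to the grasp point, in m); z points along the fingers, y is the line along which they close (so a half turn about z gives the same grasp; the last joint's range is limited). The gripper opens to 91 mm and grips with 3 to 60 N. Pads are 32 mm wide; open, the fingers measure 118 mm over their backs; the gripper's body (76 mm by 178 mm) begins 60 mm behind the grasp point.
Start: joints at [67.867, 28.281, 77.091, -0, 74.628, -5.472], TCP at [0.179, 0.599, 0.214] pointing down, gripper open.
Joint ranges: [-166.48, 166.48], [-47.26, 123.95], [12.59, 153.08], [-70.14, 250.14], [6.76, 159.57], [-176.63, 176.63]. Speed limits (degrees/s): [108.29, 108.29, 147.25, 172.46, 172.46, 172.46].

### API

Orientations are given as [roll, pitch, yaw] about the fixed x, y, z axes, in that order (R = Rz(yaw) Ry(pitch) Rx(roll)).
In Python, from cell import manip gives the robot as it stands. The module is installed in compiled form; this text tells all that it offers.
- The arm moves only by the tool carry_out, never from a script. Its argument "commands" is a list of rows, each a list of 3 entries, a list of its own where there are three numbers: the shift along the tool's x, y, z as a fraction of full scale, then the turn about the tool's z as a fraction of full scale, then the opening, from -1 (shut) to 1 (fully open). A call has 1 to 8 rows; each row is the pose to reach, as a shift and turn from the pose commanded when the call began, along the tool's axes at that moment, turning the shorter way round; what a row does not reach only later rows make up. Full scale, the value 1, is 0.5 m for a shift and pi rad for a turn. A row lasts 1/8 s, in which the tool goes at most 62.5 mm and 10.7 degrees, less where a joint would pass 70% of its speed; a pose out of reach is approached as far as the arm can. A call with a number of a shift or a turn outside -1 to 1 is refused whole. A call with a gripper value outside its range is refused whole. The fingers move at their own pace and stop on an object; "squeeze" is the grip in N (left out, the last holds). Time passes only in rows, so rows that repeat a pose let the fingers close. It gives the time, the measured TCP pose, the force, the opening and the grip force at its end, in the units of the state.
- manip.read_state(): the state, without advancing time (a new reading comes with each control period).
- manip.camera(name): name is "scene" or "side" or "wrist"; returns a dict with "image" (384x512x3 uint8, red, green, blue), "mtx" (3x3 intrinsics, pixels), "R" (3x3) and "t" (3): a world point X has camera coordinates R X + t. Camera axes: x right, y down, z forward; pixel columns grow to the right and rows downward; lengths in m; the calibration is good to about 2 mm. A picture is of the moment at which its call begins. There is no depth.
- manip.finish_job(): hands the job in; it is judged then, once.
The state is a dict: "time": time; "joint_pos": joint angles; "qd": joint speeds; "tau": joint torques, N m; "eef_pos": TCP position; "tool_rot": TCP orientation; "wrist_force": force on the tool from outside, world axes, zero at the start; "ft_torque": the same for the moment, N m; "finger_gap": finger opening in m; "grasp_force": force on a finger pad.
Only numpy, scipy, OpenCV 4.12 (cv2) and the standard library are available. Lean on these libraries where they do the work, as an engineer would, in place of code of your own. Each camera call takes 0.05 s, during which the arm holds its last target. There are 200 camera calls.

## Working session

There is one attempt and no reset: what is moved stays moved. The work goes in short steps, Python scripts to look and compute and a tool call to move; the robot and the scene stay as the last step left them, time stands still between calls to the robot, and variables do not carry over. Pictures are saved under pics/ and viewed, at most 10 in all, crops included, and the job is handed in when it is done.

Besides the shell and the picture viewer there is one more tool, called as a command line: name --argument value ..., lists and objects as JSON in quotes. carry_out: Moves the arm, as the interface text tells. Shift numbers are shares of 0.5 m and turn numbers shares of pi rad, none past 1 either way. Its arguments: {"type":"object","properties":{"commands":{"type":"array","items":{"type":"array"}},"squeeze":{"type":"number"}},"required":["commands"]}

```bash
mkdir -p pics; python3 - <<'E'
from cell import manip
import cv2,numpy as np,pickle
print(manip.read_state(), manip.grip_point_offset)
d={}
for n in("scene","side","wrist"):
    c=manip.camera(n);d[n]=c
    cv2.imwrite(f"pics/{n}0.png",c["image"][:,:,::-1])
    print(n,c["mtx"].tolist(),c["R"].round(4).tolist(),c["t"].round(4).tolist())
pickle.dump(d,open("cams0.pkl","wb"))
E
```

```text
{'time': 0.0, 'joint_pos': array([ 6.78667108e+01,  2.83145673e+01,  7.71283663e+01,  9.84258433e-04,
        7.46271777e+01, -5.47121243e+00]), 'qd': array([-0.02917764, -0.06714936,  0.04617934, -0.06563542,  0.01598843,
        0.03158738]), 'tau': array([-1.35515413e-03, -8.78815269e+01, -3.81851864e+01,  7.05937436e-02,
        5.30042010e-02, -1.30648646e-04]), 'eef_pos': array([0.17904439, 0.59840462, 0.2133344 ]), 'tool_rot': array([-1.79930299e+02, -7.62919786e-03,  1.63337657e+02]), 'wrist_force': array([ 0.10202278, -0.15036434, -0.21188879]), 'ft_torque': array([ 0.02788483, -0.05589333, -0.00874479]), 'grasp_force': 0.0, 'finger_gap': 0.09130848098114316} 0.0188
scene [[404.2631256016712, 0.0, 254.09512265347593], [0.0, 404.2631256016712, 191.4658082385971], [0.0, 0.0, 1.0]] [[-0.5405, 0.8413, -0.0093], [0.5152, 0.3221, -0.7942], [-0.6652, -0.4341, -0.6075]] [0.3233, -0.1833, 1.8632]
side [[347.42219783843296, 0.0, 248.74160206249564], [0.0, 347.42219783843296, 198.5148474952365], [0.0, 0.0, 1.0]] [[0.8808, -0.4733, -0.0143], [-0.3812, -0.6908, -0.6144], [0.281, 0.5466, -0.7888]] [-0.4824, 0.1849, 1.3264]
wrist [[343.33993980632243, 0.0, 254.03509148853786], [0.0, 343.33993980632243, 188.19424929476685], [0.0, 0.0, 1.0]] [[0.2859, 0.9583, -0.0007], [0.9183, -0.2738, 0.2859], [0.2738, -0.0823, -0.9583]] [-0.6252, -0.0331, 0.391]
```

View pics/scene0.png

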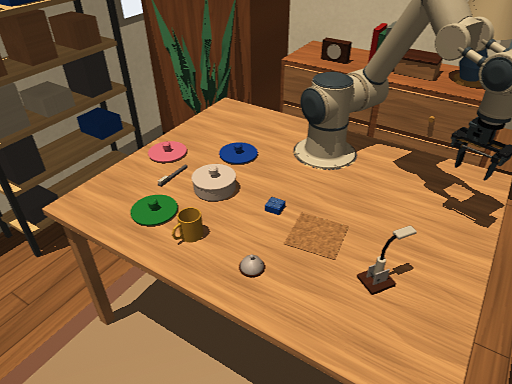

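View pics/side0.png

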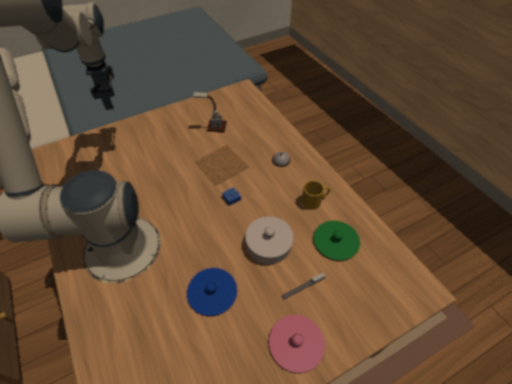

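The scene image shows the white dish and lid (knob about 214,172), pill box (275,205) and mat (317,235). The side image shows the knob at (269,233), the box at (232,196) and the mat at (221,166). I'll zoom in on both.

```bash
python3 - <<'E'
import cv2,pickle,numpy as np
d=pickle.load(open("cams0.pkl","rb"))
a=d["scene"]["image"][150:270,185:355,::-1]; b=d["side"]["image"][140:270,190:300,::-1]
A=cv2.resize(a,None,fx=4,fy=4,interpolation=cv2.INTER_CUBIC)[:,:,:]
B=cv2.resize(b,None,fx=4,fy=4,interpolation=cv2.INTER_CUBIC)
cv2.imwrite("pics/za.png",A);cv2.imwrite("pics/zb.png",B)
E
```

```text
(no output)
```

View pics/za.png

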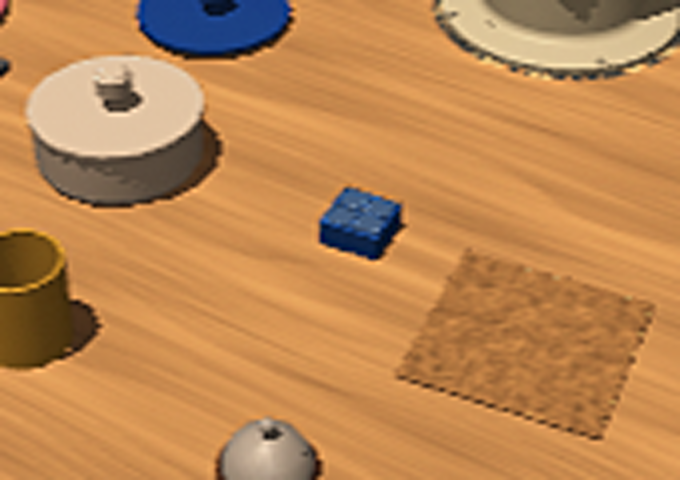

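View pics/zb.png

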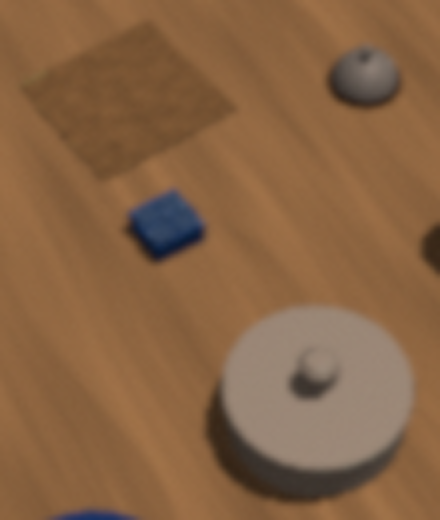

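```bash
cat > h.py <<'E'
import cv2,pickle,numpy as np
def tri(c1,p1,c2,p2):
    P=[c["mtx"]@np.c_[c["R"],c["t"]] for c in(c1,c2)]
    X=cv2.triangulatePoints(P[0],P[1],np.array(p1,float).T,np.array(p2,float).T)
    return (X[:3]/X[3]).T
def onz(c,p,z):
    p=np.atleast_2d(np.array(p,float)); o=-c["R"].T@c["t"]
    r=np.c_[p,np.ones(len(p))]@np.linalg.inv(c["mtx"]).T@c["R"]
    return o+r*((z-o[2])/r[:,2:])
E
python3 - <<'E'
from h import *
np.set_printoptions(precision=4,suppress=True)
d=pickle.load(open("cams0.pkl","rb"));A,B=d["scene"],d["side"]
a=lambda L:np.array(L)/4+[185-.375,150-.375]
b=lambda L:np.array(L)/4+[190-.375,140-.375]
for n,sa,sb,z in[("mat",[(469,249),(655,303),(602,438),(398,376)],[(150,22),(237,106),(105,181),(22,87)],.004),
 ("pill",[(348,187),(403,207),(378,243),(320,224)],[(176,190),(204,227),(163,247),(130,215)],.028),
 ("knob",[(114,80)],[(319,363)],.090),("plate",[(116.5,107)],[(317.5,387)],.066)]:
    sa,sb=a(sa),b(sb)
    Xa,Xb=onz(A,sa,z),onz(B,sb,z)
    print(n,"\n",Xa,Xa.mean(0),"\n",Xb,Xb.mean(0))
    print("tri of mean",tri(A,[sa.mean(0)],B,[sb.mean(0)]))
print(np.hypot(*[0,0]))
E
```

```text
mat 
 [[0.4406 0.1121 0.004 ]
 [0.4187 0.2885 0.004 ]
 [0.5962 0.3149 0.004 ]
 [0.6227 0.1382 0.004 ]] [0.5196 0.2134 0.004 ] 
 [[0.5945 0.3046 0.004 ]
 [0.6203 0.1337 0.004 ]
 [0.4427 0.1053 0.004 ]
 [0.4188 0.2796 0.004 ]] [0.5191 0.2058 0.004 ]
tri of mean [[ 0.5186  0.2122 -0.003 ]]
pill 
 [[ 0.4463 -0.0171  0.028 ]
 [ 0.4451  0.0427  0.028 ]
 [ 0.5035  0.0491  0.028 ]
 [ 0.5084 -0.0106  0.028 ]] [0.4758 0.016  0.028 ] 
 [[ 0.4964  0.0383  0.028 ]
 [ 0.4994 -0.0201  0.028 ]
 [ 0.4507 -0.0229  0.028 ]
 [ 0.4393  0.0312  0.028 ]] [0.4715 0.0066 0.028 ]
tri of mean [[0.4719 0.0122 0.0225]]
knob 
 [[ 0.4901 -0.2607  0.09  ]] [ 0.4901 -0.2607  0.09  ] 
 [[ 0.4975 -0.2538  0.09  ]] [ 0.4975 -0.2538  0.09  ]
tri of mean [[ 0.4957 -0.2562  0.0948]]
plate 
 [[ 0.4995 -0.2526  0.066 ]] [ 0.4995 -0.2526  0.066 ] 
 [[ 0.4917 -0.2626  0.066 ]] [ 0.4917 -0.2626  0.066 ]
tri of mean [[ 0.4932 -0.2587  0.0598]]
0.0
```

```bash
cat >> h.py <<'E'
from cell import manip
from scipy.spatial.transform import Rotation as Ro
def plan(target,yaw,pose=None):
    s=manip.read_state(); p,e=(s["eef_pos"],s["tool_rot"]) if pose is None else pose
    R=Ro.from_euler("xyz",e,degrees=True)
    dy=(yaw-e[2]+180)%360-180
    print("at",np.round(p,4),np.round(e,2),"shift",np.round(R.inv().apply(np.array(target)-p)/.5,4),"turn",round(-dy/180,4))
E
python3 - <<'E'
from h import *
d=pickle.load(open("cams0.pkl","rb"));A,B=d["scene"],d["side"]
for n,p,q in [("lightbase",(376,282),(216,127)),("head",(405,232),(200,95)),("bell",(252,268),(281,160)),("mug",(190,236),(314,200))]:
    print(n,tri(A,[p],B,[q]).round(3), onz(A,p,0.01).round(3))
plan([0.40,0.22,0.26],96)
plan([0.45,-0.2,0.26],96,(np.array([.4,.22,.26]),[180,0,96]))
E
```

```text
lightbase [[ 0.608  0.459 -0.006]] [[0.623 0.461 0.01 ]]
head [[0.558 0.493 0.183]] [[0.352 0.471 0.01 ]]
bell [[ 0.77   0.102 -0.002]] [[0.779 0.108 0.01 ]]
mug [[ 0.765 -0.164  0.001]] [[ 0.77  -0.155  0.01 ]]
at [0.1791 0.5985 0.2135] [-1.7995e+02 -1.0000e-02  1.6334e+02] shift [-0.6403 -0.5987 -0.0925] turn 0.3741
at [0.4  0.22 0.26] [180   0  96] shift [-0.8459  0.0116  0.    ] turn 0.0
```

carry_out --commands '[[[-0.08,-0.075,-0.09],0.05,1],[[-0.64,-0.6,-0.092],0.374,1],[[-0.64,-0.6,-0.092],0.374,1],[[-0.64,-0.6,-0.092],0.374,1],[[-0.64,-0.6,-0.092],0.374,1],[[-0.64,-0.6,-0.092],0.374,1],[[-0.64,-0.6,-0.092],0.374,1],[[-0.64,-0.6,-0.092],0.374,1]]'

```text
time: 1.15
eef_pos: [0.401, 0.2169, 0.26]
tool_rot: [180.0, 0.0, 95.8]
wrist_force: [-0.9, 0.9, -0.5]
finger_gap: 0.0912
grasp_force: 0.0
```

carry_out --commands '[[[-0.84,0.01,0],0,1],[[-0.84,0.01,0],0,1],[[-0.84,0.01,0],0,1],[[-0.84,0.01,0],0,1],[[-0.84,0.01,0],0,1],[[-0.84,0.01,0],0,1],[[-0.84,0.01,0],0,1],[[-0.84,0.01,0],0,1]]'

```text
time: 2.15
eef_pos: [0.4492, -0.1998, 0.2596]
tool_rot: [-180.0, 0.0, 95.9]
wrist_force: [-0.1, 0.3, -0.6]
finger_gap: 0.0911
grasp_force: 0.0
```

```bash
python3 - <<'E'
from h import *
c=manip.camera("wrist");pickle.dump(c,open("w1.pkl","wb"))
cv2.imwrite("pics/w1.png",c["image"][:,:,::-1])
o=-c["R"].T@c["t"];print("cam",o.round(3))
for n,X in [("knobtop",[.4957,-.2562,.106]),("plate",[.4957,-.2562,.066])]:
    x=c["mtx"]@(c["R"]@X+c["t"]);print(n,(x[:2]/x[2]).round(1))
plan([0.4957,-0.2562,0.14],96)
E
```

```text
cam [ 0.442 -0.118  0.43 ]
knobtop [292.8 231.2]
plate [289.  216.9]
at [ 0.4488 -0.1981  0.2595] [-1.7997e+02 -4.0000e-02  9.5950e+01] shift [-0.1256  0.0814  0.2389] turn -0.0003
```

View pics/w1.png

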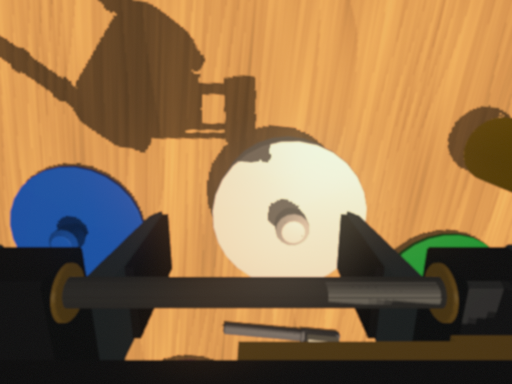

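The wrist view shows the knob top at (293,229), where I predicted (293,231), so the position is confirmed. Next: descend and grip.

carry_out --commands '[[[-0.124,0.081,0.12],0,1],[[-0.124,0.081,0.24],0,1],[[-0.124,0.081,0.3],0,1],[[-0.124,0.081,0.35],0,1],[[-0.124,0.081,0.374],0,1],[[-0.124,0.081,0.374],0,1],[[-0.124,0.081,0.374],0,1]]'

```text
time: 3.08
eef_pos: [0.4962, -0.2549, 0.0741]
tool_rot: [179.9, 0.1, 96.0]
wrist_force: [1.2, -0.0, 0.0]
finger_gap: 0.0911
grasp_force: 0.0
```

carry_out --commands '[[[0,0,0],0,-1],[[0,0,0],0,-1],[[0,0,0],0,-1],[[0,0,0],0,-1],[[0,0,0],0,-1],[[0,0,0],0,-1],[[0,0,0],0,-1],[[0,0,0],0,-1]]' --squeeze 30

```text
time: 4.08
eef_pos: [0.4955, -0.2549, 0.0729]
tool_rot: [-180.0, -0.0, 96.0]
wrist_force: [0.6, -0.0, 0.1]
finger_gap: 0.0351
grasp_force: 30.0
```

carry_out --commands '[[[0,0,-0.03],0,-1],[[0,0,-0.07],0,-1],[[0,0,-0.13],0,-1],[[0,0,-0.2],0,-1],[[0,0,-0.25],0,-1],[[0,0,-0.25],0,-1],[[0,0,-0.25],0,-1]]'

```text
time: 4.95
eef_pos: [0.4951, -0.2547, 0.1974]
tool_rot: [-180.0, -0.0, 96.0]
wrist_force: [-0.0, 0.2, -2.3]
finger_gap: 0.0349
grasp_force: 30.0
```

```bash
python3 - <<'E'
from h import *
plan([0.519,0.21,0.13],96)
c=manip.camera("side");cv2.imwrite("pics/s2.png",cv2.resize(c["image"][140:300,180:360,::-1],None,fx=3,fy=3))
E
```

```text
at [ 0.4951 -0.2547  0.1974] [-1.7996e+02 -3.0000e-02  9.6020e+01] shift [0.9191 0.145  0.1352] turn 0.0001
```

View pics/s2.png

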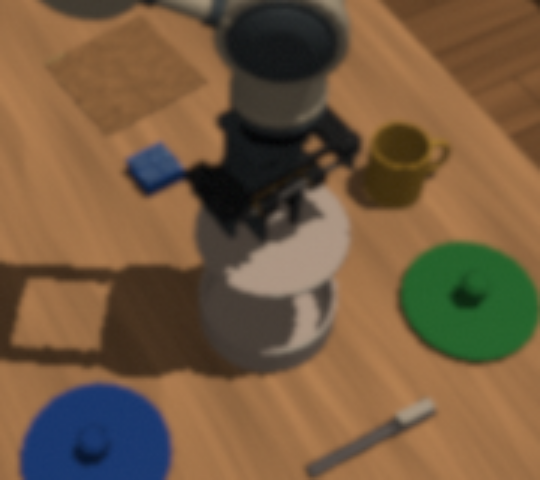

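The lid is held level (crop about 272,240) above the open dish. I'll carry it to the mat at a moderate speed.

carry_out --commands '[[[0.05,0.008,0],0,-1],[[0.13,0.02,0],0,-1],[[0.22,0.035,0],0,-1],[[0.32,0.05,0],0,-1],[[0.42,0.066,0],0,-1],[[0.52,0.082,0],0,-1],[[0.62,0.098,0.03],0,-1],[[0.71,0.112,0.06],0,-1]]'

```text
time: 6.0
eef_pos: [0.5134, 0.1057, 0.1667]
tool_rot: [-179.9, -0.0, 96.0]
wrist_force: [0.8, 0.3, -2.4]
finger_gap: 0.0347
grasp_force: 30.0
```

carry_out --commands '[[[0.08,0.012,0.03],0,-1],[[0.14,0.022,0.06],0,-1],[[0.19,0.03,0.08],0,-1],[[0.209,0.033,0.1],0,-1],[[0.209,0.033,0.13],0,-1],[[0.209,0.033,0.15],0,-1],[[0.209,0.033,0.15],0,-1]]'

```text
time: 6.88
eef_pos: [0.519, 0.2087, 0.0921]
tool_rot: [-179.9, 0.0, 96.0]
wrist_force: [-0.1, 1.2, -2.4]
finger_gap: 0.0348
grasp_force: 30.0
```

```bash
python3 - <<'E'
from h import *
plan([0.519,0.21,0.0255],96)
c=manip.camera("side");cv2.imwrite("pics/s3.png",cv2.resize(c["image"][90:250,150:330,::-1],None,fx=3,fy=3))
E
```

```text
at [0.519  0.2087 0.0921] [-1.799e+02  2.000e-02  9.597e+01] shift [0.0027 0.0006 0.1331] turn -0.0002
```

View pics/s3.png

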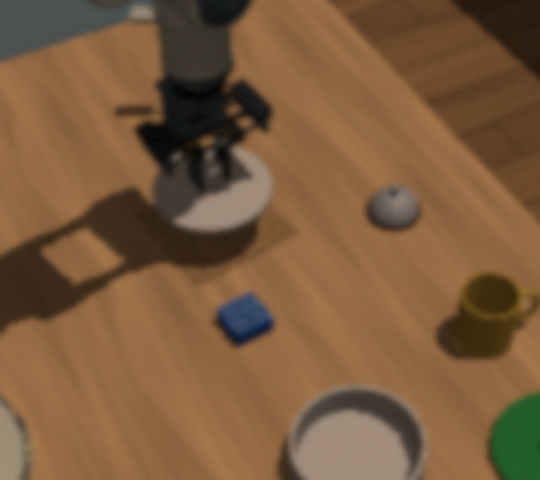

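The lid is level over the mat (crop about 212,185), and the dish is open at (357,445). Lowering it gently now.

carry_out --commands '[[[0.002,0,0.04],0,-1],[[0.002,0,0.08],0,-1],[[0.002,0,0.105],0,-1],[[0.002,0,0.12],0,-1],[[0.002,0,0.128],0,-1],[[0.002,0,0.132],0,-1],[[0.002,0,0.134],0,-1],[[0.002,0,0.134],0,-1]]'

```text
time: 7.92
eef_pos: [0.5195, 0.2107, 0.0261]
tool_rot: [180.0, -0.0, 96.0]
wrist_force: [-0.1, 0.2, -2.2]
finger_gap: 0.0348
grasp_force: 30.0
```

carry_out --commands '[[[0,0,0.001],0,-1],[[0,0,0.002],0,-1],[[0,0,0.003],0,-1],[[0,0,0.004],0,-1]]'

```text
time: 8.43
eef_pos: [0.5194, 0.2106, 0.0248]
tool_rot: [180.0, -0.0, 96.0]
wrist_force: [-7.0, -1.1, 24.7]
finger_gap: 0.0352
grasp_force: 30.0
```

carry_out --commands '[[[0,0,-0.002],0,-1],[[0,0,-0.002],0,-0.1],[[0,0,-0.002],0,0.4],[[0,0,-0.002],0,0.4],[[0,0,-0.002],0,0.4],[[0,0,-0.002],0,0.4]]'

```text
time: 9.18
eef_pos: [0.5194, 0.2106, 0.0249]
tool_rot: [180.0, 0.0, 96.0]
wrist_force: [0.2, 0.2, -0.8]
finger_gap: 0.0635
grasp_force: 0.0
```

carry_out --commands '[[[0,0,-0.05],0,0.6],[[0,0,-0.12],0,1],[[0,0,-0.2],0,1],[[0,0,-0.3],0,1],[[0,0,-0.36],0,1],[[0,0,-0.36],0,1],[[0,0,-0.36],0,1]]'

```text
time: 10.05
eef_pos: [0.5189, 0.2105, 0.2043]
tool_rot: [-180.0, 0.0, 96.0]
wrist_force: [-0.4, 0.1, -1.1]
finger_gap: 0.0911
grasp_force: 0.0
```

```bash
python3 - <<'E'
from h import *
plan([0.474,0.09,0.2],96)
E
```

```text
at [0.5189 0.2105 0.2043] [-1.7995e+02  1.0000e-02  9.6020e+01] shift [-0.2302 -0.1146  0.0087] turn 0.0001
```

carry_out --commands '[[[-0.1,-0.05,0],0,1],[[-0.2,-0.1,0],0,1],[[-0.266,-0.115,0],0,1],[[-0.266,-0.115,0],0,1],[[-0.266,-0.115,0],0,1],[[-0.266,-0.115,0],0,1]]'

```text
time: 10.8
eef_pos: [0.4761, 0.0731, 0.2045]
tool_rot: [-180.0, -0.0, 96.1]
wrist_force: [-0.5, 0.5, -0.1]
finger_gap: 0.0917
grasp_force: 0.0
```

```bash
python3 - <<'E'
from h import *
w=manip.camera("wrist");s=manip.camera("scene");d=manip.camera("side")
pickle.dump((w,s,d),open("w2.pkl","wb"))
im=np.hstack([w["image"][:,:,::-1],np.zeros((384,4,3),np.uint8),np.vstack([cv2.resize(s["image"][150:270,185:355,::-1],(272,192)),cv2.resize(d["image"][130:280,180:330,::-1],(272,192))])])
cv2.imwrite("pics/w2.png",im)
hsv=cv2.cvtColor(w["image"],cv2.COLOR_RGB2HSV)
m=cv2.inRange(hsv,(105,90,40),(125,255,255))
n,l,st,ce=cv2.connectedComponentsWithStats(m)
for i in range(1,n):
    if st[i,4]>300:
        r=cv2.minAreaRect(np.argwhere(l==i)[:,::-1].astype(np.float32));b=cv2.boxPoints(r)
        X=onz(w,b,.028); print(st[i],r,"\n",X.round(4),X.mean(0).round(4),np.degrees(np.arctan2(*(X[1]-X[0])[1::-1])))
print(manip.read_state()["eef_pos"])
E
```

```text
[ 218  195   54   51 1941] ((244.5, 220.0), (52.99999237060547, 49.99999237060547), -0.0) 
 [[ 0.4464 -0.0182  0.028 ]
 [ 0.4419  0.0398  0.028 ]
 [ 0.4978  0.0459  0.028 ]
 [ 0.5049 -0.0119  0.028 ]] [0.4728 0.0139 0.028 ] 94.40685210990003
[0.47609292 0.07292957 0.20473447]
```

View pics/w2.png

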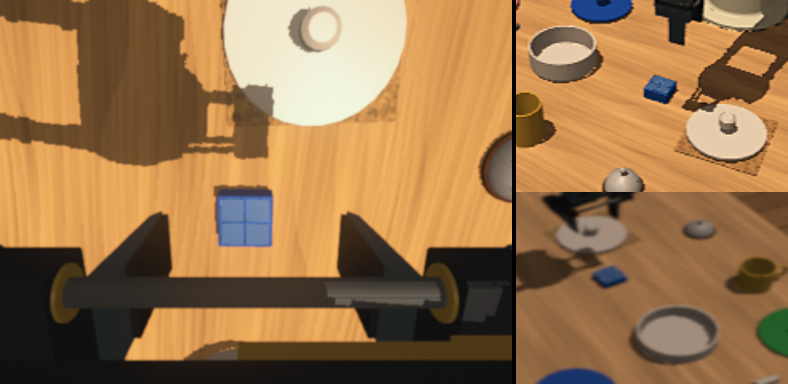

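The wrist view shows the box squared up with the gripper (centre 245,221), and the lid centred on the mat. Now to grip the box.

```bash
python3 - <<'E'
from h import *
plan([0.4728,0.0139,0.006],96)
E
```

```text
at [0.4761 0.0729 0.2047] [-1.7998e+02 -1.0000e-02  9.6080e+01] shift [-0.1167 -0.0189  0.3975] turn 0.0004
```

carry_out --commands '[[[-0.08,-0.015,0.08],0,1],[[-0.117,-0.019,0.19],0,1],[[-0.117,-0.019,0.28],0,1],[[-0.117,-0.019,0.34],0,1],[[-0.117,-0.019,0.38],0,1],[[-0.117,-0.019,0.395],0,1],[[-0.117,-0.019,0.397],0,1],[[-0.117,-0.019,0.397],0,1]]'

```text
time: 11.95
eef_pos: [0.4733, 0.0132, 0.0071]
tool_rot: [179.9, 0.0, 96.0]
wrist_force: [1.1, 0.3, -0.2]
finger_gap: 0.0913
grasp_force: 0.0
```

carry_out --commands '[[[0,0,0],0,-1],[[0,0,0],0,-1],[[0,0,0],0,-1],[[0,0,0],0,-1],[[0,0,0],0,-1],[[0,0,0],0,-1],[[0,0,0],0,-1]]' --squeeze 15

```text
time: 12.82
eef_pos: [0.4728, 0.0131, 0.0066]
tool_rot: [180.0, 0.0, 96.0]
wrist_force: [-0.8, -0.8, 5.6]
finger_gap: 0.0595
grasp_force: 15.0
```

carry_out --commands '[[[0,0,-0.03],0,-1],[[0,0,-0.09],0,-1],[[0,0,-0.17],0,-1],[[0,0,-0.24],0,-1],[[0,0,-0.26],0,-1],[[0,0,-0.26],0,-1]]'

```text
time: 13.58
eef_pos: [0.4728, 0.0131, 0.1362]
tool_rot: [180.0, 0.0, 96.0]
wrist_force: [-0.3, 0.3, -1.9]
finger_gap: 0.0599
grasp_force: 15.0
```

```bash
python3 - <<'E'
from h import *
print(manip.read_state()["finger_gap"]);plan([0.4955,-0.2555,0.135],96)
E
```

```text
0.059911348308269725
at [0.4728 0.0131 0.1362] [1.7998e+02 1.0000e-02 9.6020e+01] shift [-0.539  -0.0112  0.0025] turn 0.0001
```

carry_out --commands '[[[-0.04,-0.001,0],0,-1],[[-0.12,-0.003,0],0,-1],[[-0.22,-0.005,0],0,-1],[[-0.32,-0.007,0],0,-1],[[-0.42,-0.009,0],0,-1],[[-0.5,-0.01,0],0,-1],[[-0.539,-0.011,0],0,-1],[[-0.539,-0.011,0],0,-1]]'

```text
time: 14.58
eef_pos: [0.4951, -0.2557, 0.1351]
tool_rot: [-179.9, -0.1, 95.9]
wrist_force: [-1.4, 0.1, -1.1]
finger_gap: 0.0598
grasp_force: 15.0
```

```bash
python3 - <<'E'
from h import *
plan([0.4955,-0.2555,0.0135],96)
d=manip.camera("side")["image"][180:290,210:340,::-1];s=manip.camera("scene")["image"][130:240,160:290,::-1]
cv2.imwrite("pics/p4.png",cv2.resize(np.hstack([d,s]),None,fx=3,fy=3))
E
```

```text
at [ 0.4951 -0.2557  0.1351] [-1.7992e+02 -7.0000e-02  9.5940e+01] shift [0.     0.0011 0.2433] turn -0.0003
```

View pics/p4.png

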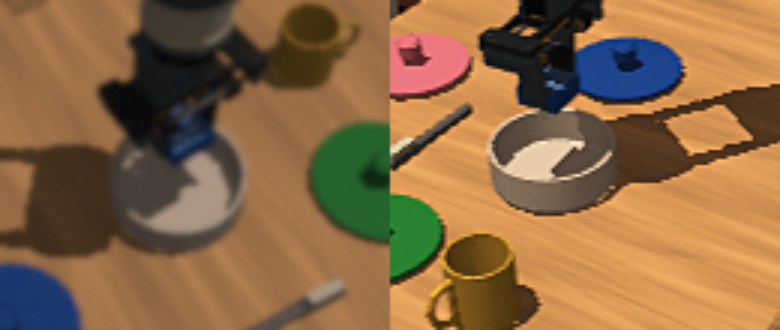

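The box (188,135 left, 555,95 right) hangs level above the open dish. Lowering it.

carry_out --commands '[[[0,0.001,0.05],0,-1],[[0,0.001,0.11],0,-1],[[0,0.001,0.16],0,-1],[[0,0.001,0.2],0,-1],[[0,0.001,0.225],0,-1],[[0,0.001,0.237],0,-1],[[0,0.001,0.242],0,-1],[[0,0.001,0.242],0,-1]]'

```text
time: 15.68
eef_pos: [0.4963, -0.2555, 0.0158]
tool_rot: [180.0, 0.0, 96.0]
wrist_force: [0.1, -0.2, -1.0]
finger_gap: 0.0599
grasp_force: 15.0
```

carry_out --commands '[[[0,0,0.001],0,-1],[[0,0,0.002],0,-1],[[0,0,0.003],0,-1],[[0,0,0.003],0,-1]]'

```text
time: 16.18
eef_pos: [0.4961, -0.2554, 0.0139]
tool_rot: [180.0, 0.0, 96.0]
wrist_force: [-0.3, 0.5, -0.7]
finger_gap: 0.0599
grasp_force: 15.0
```

carry_out --commands '[[[0,0,0.001],0,-1],[[0,0,0.002],0,-1],[[0,0,0.003],0,-1],[[0,0,0.003],0,-1]]'

```text
time: 16.68
eef_pos: [0.496, -0.2554, 0.0126]
tool_rot: [180.0, 0.0, 96.0]
wrist_force: [-1.8, -1.0, 3.5]
finger_gap: 0.0599
grasp_force: 15.0
```

Contact at the expected height. Open part-way and retreat.

carry_out --commands '[[[0,0,0],0,0.4],[[0,0,0],0,0.65],[[0,0,0],0,0.65],[[0,0,0],0,0.65]]'

```text
time: 17.18
eef_pos: [0.4961, -0.2554, 0.0124]
tool_rot: [180.0, 0.0, 96.0]
wrist_force: [0.4, 0.7, 0.6]
finger_gap: 0.075
grasp_force: 0.0
```

carry_out --commands '[[[0,0,-0.03],0,0.65],[[0,0,-0.08],0,0.65],[[0,0,-0.16],0,0.65],[[0,0,-0.26],0,0.65],[[0,0,-0.36],0,0.65],[[0.12,0,-0.4],0,0.65],[[0.12,0,-0.4],0,0.65],[[0.12,0,-0.4],0,0.65]]'

```text
time: 18.18
eef_pos: [0.4898, -0.1958, 0.2131]
tool_rot: [180.0, 0.0, 96.1]
wrist_force: [-0.0, -0.1, -0.3]
finger_gap: 0.0749
grasp_force: 0.0
```

```bash
python3 - <<'E'
from h import *
w=manip.camera("wrist")["image"];d=manip.camera("side")["image"][130:290,180:360];s=manip.camera("scene")["image"][130:290,180:360]
r=np.vstack([cv2.resize(x,(216,192)) for x in(d,s)])
cv2.imwrite("pics/p5.png",np.hstack([w,r])[:,:,::-1])
E
```

```text
(no output)
```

View pics/p5.png

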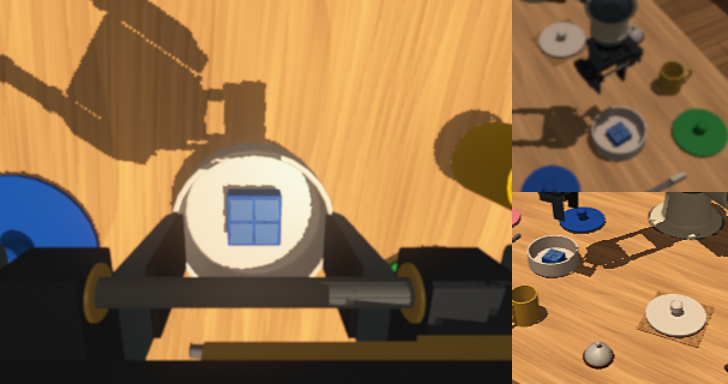

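The box lies flat in the middle of the open dish (253,218), the lid is on the mat, and the bystanders haven't moved. Handing in.

```bash
python3 -c "
from cell import manip
print(manip.finish_job())"
```

```text
the job is handed in; nothing more can be done
None
```

The job is handed in: the lid rests flat, knob up, at about the middle of the cork mat, and the pill box lies flat on the bottom of the open dish; the last pictures show nothing else disturbed, but the hand-in returned no verdict.

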